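# Swing the orange dust cover off a mould block's port

### The job

Two steel mould blocks are on the bench, each with a port in its top closed by a dust cover that swivels on a single pin. Swing the orange cover aside by about a quarter turn (counter-clockwise seen from above, the only way it goes), so that its port lies open, and leave it there at rest; leave the blue cover as it is.

Things in the scene. Friction and masses are not known exactly. Their poses are not given: they have to be found in the camera images.
- orange_cover (a joint): swivel angle (rad) of the orange cover on its upright pin: 0 = shut against a stop, grows counter-clockwise seen from above, 1.95 = open stop; starts at 0 to 0.25. Stiff (0.1 N m, 1 to 2 N at the knob): stays where left. Flat plate 5 mm thick, top 67.5 mm above the bench: a 24 mm wide arm, a 46 mm disc centred 65 mm from the pin, then a 26 mm round tab with the knob 90 mm from the pin.
- orange_knob (a point): point on the axis of the orange cover's upright round black knob, 92.5 mm above the bench. The knob is 18 mm in diameter and reaches from the cover's top face (67.5 mm) to 107.5 mm above the bench. The point turns with the cover: y points from knob to pin, z up.
- orange_pin (a point): point on the orange cover's upright pivot pin, 67.5 mm above the bench; its 13 mm steel head stands 6 mm higher. The knob circles it at 90 mm radius. The dark steel block below is fixed, 120 x 140 x 60 mm high; its port is a 30 mm bore with brass rim, 65 mm from the pin, under the disc at angle 0. Two 9 mm stop posts near the pin reach 72 mm above the bench.
- blue_knob (a point): the like point on the knob of the other block's cover, 92.5 mm above the bench; block, cover and knob are alike in every size, but the cover is blue. It is to be left as it is. The blocks stand 0.2 m or more apart, centre to centre; either may be the left one.
There are look-alikes about, which are no part of the job. What is shaped like the part that bears orange_cover but pink or turquoise is not meant.

How it is judged:
At the end, for the whole second after the job is handed in: The orange cover stands at rest at least 1.2 rad (about 70 degrees) from shut, anywhere up to its open stop, its port uncovered; the blue cover's knob is within 15 mm of where it started (value of joint orange_cover above 1.2 rad and velocity of joint orange_cover between -0.05 and 0.05 rad/s and distance of blue_knob from where it was at the start of the episode below 0.015 m); the robot touches nothing.
It fails at once if the blue cover is shifted by more than 15 mm at its knob (distance of blue_knob from where it was at the start of the episode above 0.015 m).
It also fails if it takes over 35 s, if anything falls off the work surface, if the arm or the gripper's body presses on something with over 40 N, if the wrist force passes 120 N, or if a joint passes its speed limit or range.

### The arm

A 7-joint arm with a two-finger parallel gripper is mounted at the origin on the work surface. World frame = base frame: x ahead of the robot, y to its left, z up, the work surface at z = 0. Lengths are in m, angles in rad, forces in N, time in s.
With the tool pointing down it reaches from about 0.425 to 1.025 m from the base axis. Payload 3.6 kg.
Tool frame: the origin (TCP) lies on the front face of the gripper's body, between the roots of the fingers; the fingertips stand 73 mm ahead of it and the grasp point (between the pads) lies 54 mm ahead of it; z points along the fingers, y is the line along which they close (so a half turn about z gives the same grasp; the last joint's range is limited). The gripper opens to 85 mm and grips with 20 to 120 N. Pads are 22 mm wide; open, the fingers measure 114 mm over their backs; the gripper's body (76 mm by 85 mm) begins 54 mm behind the grasp point. The pads swing forward as they close: fully open they stand 13 mm farther back than shut.
Start: joints at [1.177, 0.591, 0.048, 1.609, -0.033, 0.943, -0.034], TCP at [0.215, -0.692, 0.304] pointing down, gripper open.
Joint ranges: [-2.69, 2.69], [-0.47, 2.24], [-1.27, 1.36], [0.19, 2.51], [-1.53, 4.68], [0.08, 2.07], [-3.09, 3.09]. Speed limits (rad/s): [2.57, 2.57, 3.14, 3.14, 3.14, 3.14, 3.14].

### API

Orientations are given as a unit quaternion [w, x, y, z].
In Python, from plant import observe, camera, ctrl gives the robot as it stands. The module is installed in compiled form; this text tells all that it offers.
- The arm moves only by the tool step_arm, never from a script. Its argument "motion" is a list of rows, each a list of 3 entries, a list of its own where there are three numbers: the shift along the tool's x, y, z each as a share of 40 mm, from -1 to 1, then the turn about the tool's z as a share of 6 degrees, from -1 to 1, then the closure, from -1 (fully open) to 1 (shut). A call has 1 to 20 rows; each row shifts and turns the commanded pose from where the row before left it, along the tool's axes as they then stand; what a row does not reach is not made up. A row lasts 1/12 s, in which the tool goes at most 41.7 mm and 7.16 degrees, less where a joint would pass 70% of its speed; a pose out of reach is approached as far as the arm can. A call with a number of a shift or a turn outside -1 to 1 is refused whole. A call with a gripper value outside its range is refused whole. The fingers move at their own pace and stop on an object; the grip force is fixed at half the most. Time passes only in rows, so rows that do not move let the fingers close. It gives the time, the measured TCP pose, the force, the opening and the grip force at its end, in the units of the state.
- observe(): the state, without advancing time (a new reading comes with each control period).
- camera(name): name is "scene" or "top" or "wrist"; returns a dict with "color" (420x560x3 uint8, red, green, blue), "depth" (420x560 float32, m along the optical axis (not along the pixel's ray), 0 where there is no reading), "fx", "fy", "cx", "cy" (pixels), "R" (3x3) and "t" (3): a world point X has camera coordinates R X + t; the wrist camera has in their place "hand_eye" (4x4, takes a point from camera to tool coordinates, whose origin is the TCP and whose axes are the flange's). Camera axes: x right, y down, z forward; pixel columns grow to the right and rows downward; lengths in m; the calibration is good to about 2 mm. A picture is of the moment at which its call begins: read the wrist's pose just before it.
- ctrl.close_job(): hands the job in; it is judged then, once.
The state is a dict: "time_s": time; "joints": joint angles; "dq": joint speeds; "tau": joint torques, N m; "position": TCP position; "orientation": TCP orientation; "wrist_force": force on the tool from outside, world axes, zero at the start; "wrist_torque": the same for the moment, N m; "finger_gap": opening from 0.0 (shut) to 1.0 (fully open); "gripper_force": force on a finger pad.
Only numpy, scipy, OpenCV 4.12 (cv2) and the standard library are available. Lean on these libraries where they do the work, as an engineer would, in place of code of your own. Each camera call takes 0.05 s, during which the arm holds its last target. There are 200 camera calls.

## Working session

There is one attempt and no reset: what is moved stays moved. The work goes in short steps, Python scripts to look and compute and a tool call to move; the robot and the scene stay as the last step left them, time stands still between calls to the robot, and variables do not carry over. Pictures are saved under pics/ and viewed, at most 10 in all, crops included, and the job is handed in when it is done.

Besides the shell and the picture viewer there is one more tool, called after ">>>" as name(argument=value, ...), one argument or row to a line, values as JSON. step_arm: Moves the arm, as the interface text tells. Shift numbers are shares of 40 mm and turn numbers shares of 6 degrees, none past 1 either way. Its arguments: {"type":"object","properties":{"motion":{"type":"array"}},"required":["motion"]}

```bash
mkdir -p pics
cat > h.py <<'E'
import numpy as np, cv2
from plant import observe, camera, ctrl
def save(n,im): cv2.imwrite(f'pics/{n}.png',cv2.cvtColor(im,cv2.COLOR_RGB2BGR))
E
python3 - <<'E'
from h import *
import pickle
s=observe();print({k:np.round(v,3) for k,v in s.items()})
d={n:camera(n) for n in('top','scene')}
pickle.dump(d,open('d.pkl','wb'))
for n in d: save(n,d[n]['color']); print(n,d[n]['R'],d[n]['t'],d[n]['fx'])
E
```

```text
{'time_s': np.float64(0.0), 'joints': array([ 1.177,  0.592,  0.048,  1.61 , -0.033,  0.943, -0.034]), 'dq': array([0.002, 0.   , 0.001, 0.   , 0.002, 0.   , 0.001]), 'tau': array([-0.0000e+00, -5.4869e+01,  1.5460e+00, -1.9812e+01,  9.0000e-03,
        9.0000e-03, -0.0000e+00]), 'position': array([ 0.215, -0.692,  0.303]), 'orientation': array([-0.001,  0.989,  0.15 , -0.   ]), 'wrist_force': array([ 0.153, -0.898, -0.187]), 'wrist_torque': array([ 0.009, -0.006, -0.04 ]), 'gripper_force': np.float64(0.0), 'finger_gap': np.float64(0.999)}
top [[ 0.01069417 -0.99961232  0.02570684]
 [-0.99044829 -0.01412344 -0.13715944]
 [ 0.13746933 -0.02399449 -0.99021535]] [0.04220402 0.40913308 0.99126488] 382.1253092913849
scene [[ 0.05546729  0.99840704  0.0103326 ]
 [ 0.80929129 -0.03889502 -0.58611841]
 [-0.58478286  0.04087248 -0.81015952]] [-0.09547973 -0.28560326  1.35181998] 450.3770752713408
```

View pics/top.png

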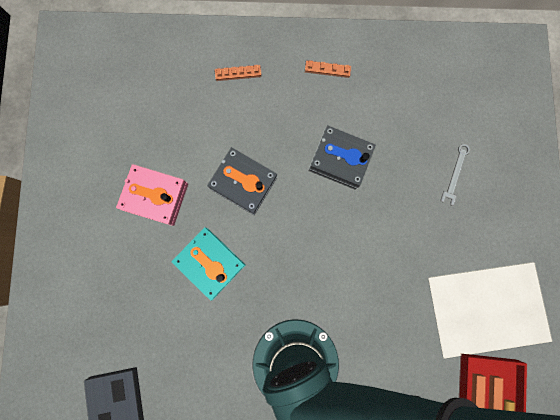

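View pics/scene.png

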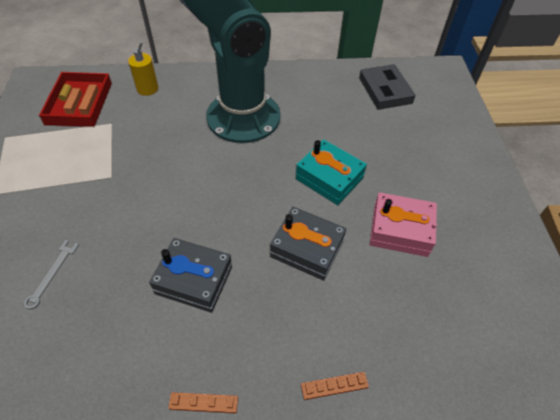

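The top view shows the orange cover on the dark block, with its pin near (228,171) and its knob near (259,186). The blue one is at (345,155), and the pink and turquoise blocks are decoys. In the scene view the orange knob is near (289,222). I'll enlarge both views.

Run:
```python
from h import *
import pickle
d=pickle.load(open('d.pkl','rb'))
a=cv2.resize(d['top']['color'][135:225,195:285],None,fx=6.6,fy=6.6,interpolation=cv2.INTER_CUBIC)[:594]
save('crop1',a[:, :594])
b=cv2.resize(d['scene']['color'][195:285,260:350],None,fx=6.6,fy=6.6,interpolation=cv2.INTER_CUBIC)
save('crop2',b)
```

```text
(no output)
```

View pics/crop1.png

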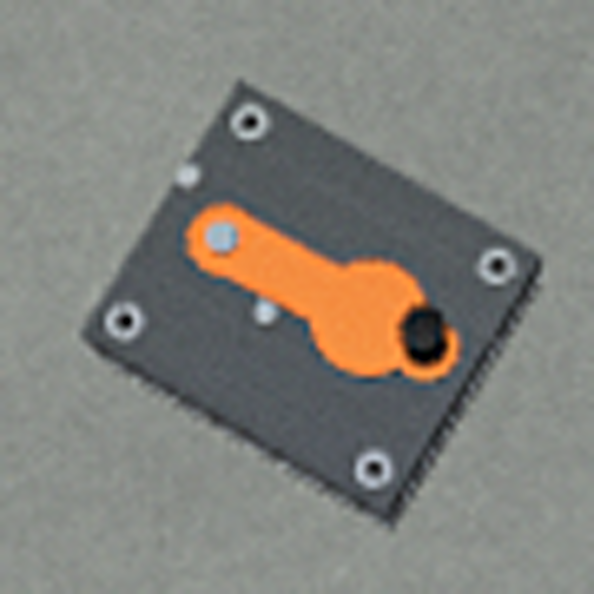

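View pics/crop2.png

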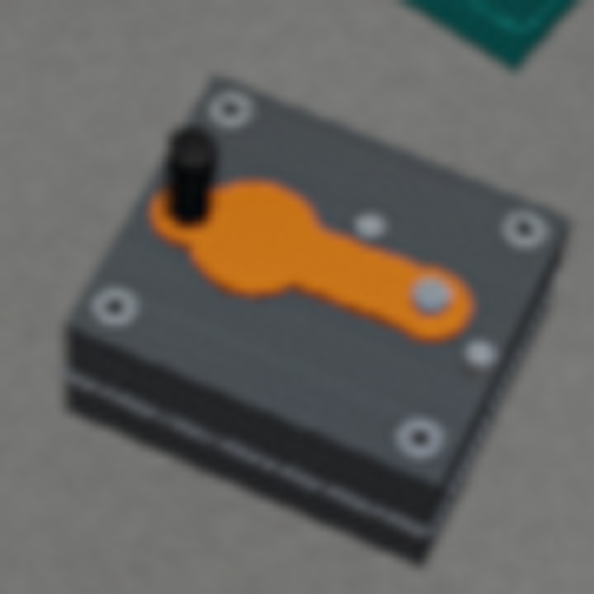

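The top crop puts the pin head at (221,237), the knob's top at about (423,324) and its base at about (424,348). The scene crop puts the pin head at (432,294), the knob's top face at (194,141) and its base at (187,212). I'll triangulate from these.

Run:
```python
from h import *
import pickle
d=pickle.load(open('d.pkl','rb'))
T,S=d['top'],d['scene']
def P(c): 
    K=np.array([[c['fx'],0,c['cx']],[0,c['fy'],c['cy']],[0,0,1]]);return K@np.c_[c['R'],c['t']]
def px(p,o): return np.array([o[0]+(p[0]+.5)/6.6-.5,o[1]+(p[1]+.5)/6.6-.5])
def tri(a,b):
    X=cv2.triangulatePoints(P(T),P(S),px(a,(195,135)).reshape(2,1),px(b,(260,195)).reshape(2,1))[:,0];return X[:3]/X[3]
pts={'pin':((221,237),(432,294)),'ktop':((423,324),(194,141)),'kbase':((424,350),(187,212)),
'post1':((187,175),(480,353)),'post2':((265,313),(370,225)),'scr1':((250,122),(420,437)),'scr2':((497,266),(115,305)),'scr3':((373,469),(231,108)),'scr4':((124,321),(525,230))}
R={k:tri(*v) for k,v in pts.items()}
for k in R: print(k,R[k].round(4))
def at(c,q,z):
    r=c['R'].T@np.array([(q[0]-c['cx'])/c['fx'],(q[1]-c['cy'])/c['fy'],1]);o=-c['R'].T@c['t'];return o+r*(z-o[2])/r[2]
print('known z', [at(T,px(pts[k][0],(195,135)),z).round(4)for k,z in(('pin',.0735),('ktop',.1075))],[at(S,px(pts[k][1],(260,195)),z).round(4)for k,z in(('pin',.0735),('ktop',.1075))])
v=R['ktop'][:2]-R['pin'][:2];print(np.linalg.norm(v),np.degrees(np.arctan2(v[1],v[0])))
b=R['scr2']-R['scr1'];print('block axis',np.degrees(np.arctan2(b[1],b[0])))
q=observe()['orientation'];from scipy.spatial.transform import Rotation as Ro
print(Ro.from_quat(q[[1,2,3,0]]).as_matrix().round(3))
# depth-derived heights
for n,u in(('blue',(363,157)),('pink',(165,197)),('turq',(221,278))): print(n,at(T,u,.1075).round(3))
```

```text
pin [0.4908 0.1815 0.0721]
ktop [0.4501 0.1014 0.1104]
kbase [0.4485 0.1014 0.0652]
post1 [0.5152 0.195  0.0726]
post2 [0.4611 0.1636 0.0713]
scr1 [0.5401 0.1726 0.0614]
scr2 [0.4833 0.0738 0.0616]
scr3 [0.4018 0.1206 0.0616]
scr4 [0.459  0.2194 0.061 ]
known z [array([0.4905, 0.1821, 0.0735]), array([0.4507, 0.1019, 0.1075])] [array([0.4917, 0.1806, 0.0735]), array([0.448 , 0.1014, 0.1075])]
0.08983201075811217 -116.94851689291023
block axis -119.8664131091093
[[ 0.955  0.296 -0.001]
 [ 0.296 -0.955  0.002]
 [-0.    -0.002 -1.   ]]
blue [ 0.523 -0.159  0.108]
pink [0.414 0.33  0.108]
turq [0.221 0.187 0.108]
```

The fit is consistent: the radius is 89.8 mm, the heights match, and the cover stands about 3° from shut. My plan is to straddle the knob with partly open fingers and swing it around the pin. First I'll transit at height, going around the base.

>>> step_arm(
  motion=[
    [[0.63, -0.53, 0], 0, -0.2],
    [[0.63, -0.53, 0], 0, -0.2],
    [[0.63, -0.53, 0], 0, -0.2],
    [[0.63, -0.53, 0], 0, -0.2],
    [[0.63, -0.53, 0], 0, -0.2],
    [[0.63, -0.53, 0], 0, -0.2],
    [[0.63, -0.53, 0], 0, -0.2],
    [[0.63, -0.53, 0], 0, -0.2],
    [[0.63, -0.53, 0], 0, -0.2],
    [[0.63, -0.53, 0], 0, -0.2],
    [[0.63, -0.53, 0], 0, -0.2],
    [[0.63, -0.53, 0], 0, -0.2],
    [[0.63, -0.53, 0], 0, -0.2],
    [[0.63, -0.53, 0], 0, -0.2],
    [[0.63, -0.53, 0], 0, -0.2],
    [[0.63, -0.53, 0], 0, -0.2],
  ],
)

```text
time_s: 1.43
position: [0.4998, -0.2474, 0.3036]
orientation: [-0.0, 0.989, 0.15, -0.0]
wrist_force: [-0.2, -0.6, -0.3]
finger_gap: 0.601
gripper_force: 0.0
```

>>> step_arm(
  motion=[
    [[0.11, -0.67, 0], 0, -0.2],
    [[0.11, -0.67, 0], 0, -0.2],
    [[0.11, -0.67, 0], 0, -0.2],
    [[0.11, -0.67, 0], 0, -0.2],
    [[0.11, -0.67, 0], 0, -0.2],
    [[0.11, -0.67, 0], 0, -0.2],
    [[0.11, -0.67, 0], 0, -0.2],
    [[0.11, -0.67, 0], 0, -0.2],
    [[0.11, -0.67, 0], 0, -0.2],
    [[0.11, -0.67, 0], 0, -0.2],
    [[0.11, -0.67, 0], 0, -0.2],
    [[0.11, -0.67, 0], 0, -0.2],
    [[0.11, -0.67, 0], 0, -0.2],
    [[0, 0, 0], 0, -0.2],
  ],
)

```text
time_s: 2.6
position: [0.4499, 0.1064, 0.304]
orientation: [-0.002, 0.988, 0.154, 0.0]
wrist_force: [1.1, -0.0, 0.4]
finger_gap: 0.601
gripper_force: 0.0
```

>>> step_arm(
  motion=[
    [[0, 0, 0], -0.95, -0.2],
    [[0, 0, 0], -0.95, -0.2],
    [[0, 0, 0], -0.95, -0.2],
    [[0, 0, 0], -0.95, -0.2],
    [[0, 0, 0], -0.95, -0.2],
    [[0, 0, 0], -0.95, -0.2],
    [[0, 0, 0], -0.95, -0.2],
    [[0, 0, 0], -0.95, -0.2],
    [[0, 0, 0], 0, -0.2],
  ],
)

```text
time_s: 3.35
position: [0.4506, 0.1001, 0.3037]
orientation: [-0.0, 0.853, 0.522, -0.0]
wrist_force: [0.3, 0.1, -0.5]
finger_gap: 0.597
gripper_force: 0.0
```

Run:
```python
from h import *
from scipy.spatial.transform import Rotation as Ro
s=observe();print(s['joints'].round(2),s['position'],s['time_s'])
M=Ro.from_quat(s['orientation'][[1,2,3,0]]).as_matrix();print(M.round(3))
print('yaw y',np.degrees(np.arctan2(M[1,1],M[0,1])))
print('to go (tool, units)',(M.T@(np.array([.4495,.1015,.154])-s['position'])/.04).round(2))
c=camera('wrist');im=c['color'].copy();H=np.linalg.inv(c['hand_eye'])
for p in([.4495,.1015,.1075],[.491,.1815,.0735]):
    q=H@np.r_[M.T@(np.array(p)-s['position']),1];u=(int(c['fx']*q[0]/q[2]+c['cx']),int(c['fy']*q[1]/q[2]+c['cy']));print(u)
    cv2.circle(im,u,3,(0,255,0),1)
save('w1',im)
```

```text
[-0.06  0.28 -0.31  2.17  0.13  0.71 -0.93] [0.45061425 0.10014246 0.30365312] 3.35
[[ 0.456  0.89  -0.001]
 [ 0.89  -0.456 -0.   ]
 [-0.    -0.001 -1.   ]]
yaw y -27.099324403126815
to go (tool, units) [ 0.02 -0.04  3.74]
(279, 202)
(280, 76)
```

View pics/w1.png

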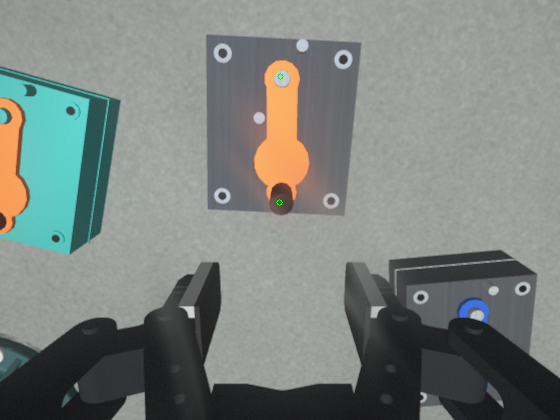

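The projected pin and knob both land on the real ones in the wrist view, at (280,76) and (279,202), and the fingers straddle the knob. Descending now.

>>> step_arm(
  motion=[
    [[0, 0, 0.5], 0, -0.2],
    [[0, 0, 0.5], 0, -0.2],
    [[0, 0, 0.5], 0, -0.2],
    [[0, 0, 0.5], 0, -0.2],
    [[0, 0, 0.5], 0, -0.2],
    [[0, 0, 0.5], 0, -0.2],
    [[0, 0, 0.4], 0, -0.2],
    [[0, 0, 0.3], 0, -0.2],
    [[0, 0, 0], 0, -0.2],
  ],
)

```text
time_s: 4.15
position: [0.4497, 0.1003, 0.1539]
orientation: [-0.0, 0.854, 0.52, -0.002]
wrist_force: [-0.4, 0.5, 0.2]
finger_gap: 0.598
gripper_force: 0.0
```

>>> step_arm(
  motion=[
    [[0.003, 0.118, 0], -0.5, -0.2],
    [[0.003, 0.118, 0], -0.5, -0.2],
    [[0.003, 0.118, 0], -0.5, -0.2],
    [[0.003, 0.118, 0], -0.5, -0.2],
    [[0.003, 0.118, 0], -0.5, -0.2],
    [[0.003, 0.118, 0], -0.5, -0.2],
    [[0.003, 0.118, 0], -0.5, -0.2],
    [[0.003, 0.118, 0], -0.5, -0.2],
    [[0.003, 0.118, 0], -0.5, -0.2],
    [[0.003, 0.118, 0], -0.5, -0.2],
    [[0.003, 0.118, 0], -0.5, -0.2],
    [[0.003, 0.118, 0], -0.5, -0.2],
    [[0.003, 0.118, 0], -0.5, -0.2],
    [[0.003, 0.118, 0], -0.5, -0.2],
    [[0.003, 0.118, 0], -0.5, -0.2],
    [[0.003, 0.118, 0], -0.5, -0.2],
  ],
)

```text
time_s: 5.48
position: [0.5238, 0.0963, 0.1565]
orientation: [0.0, 0.567, 0.823, -0.001]
wrist_force: [-1.4, -0.1, -0.5]
finger_gap: 0.603
gripper_force: 0.5
```

```bash
cat > chk.py <<'E'
from h import *
import sys
from scipy.spatial.transform import Rotation as Ro
s=observe();M=Ro.from_quat(s['orientation'][[1,2,3,0]]).as_matrix()
v=s['position'][:2]-[.491,.1815]
print('r,ang',np.linalg.norm(v),np.degrees(np.arctan2(v[1],v[0])),'yaw y-90',np.degrees(np.arctan2(M[1,1],M[0,1]))-90,s['joints'].round(2),s['wrist_force'].round(1))
save(sys.argv[1],camera('wrist')['color'])
E
python3 chk.py w2
```

```text
r,ang 0.09126729705619238 -68.91679547152398 yaw y-90 -69.14928625393047 [ 0.06  0.61 -0.44  2.13  0.53  0.51 -0.43] [-1.4 -0.1 -0.5]
```

View pics/w2.png

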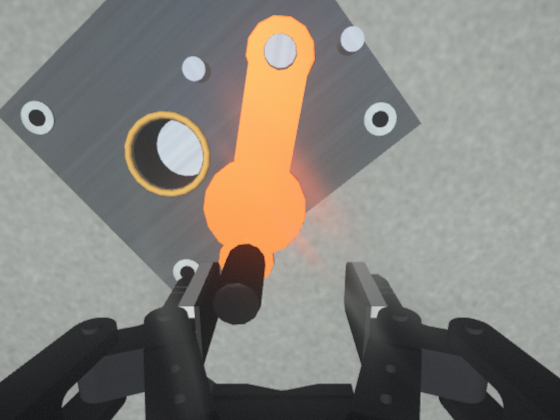

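The wrist view shows the left pad pushing the knob at (240,285) and the port clearing at (167,153). I'll carry on around the arc.

>>> step_arm(
  motion=[
    [[0.003, 0.118, 0], -0.5, -0.2],
    [[0.003, 0.118, 0], -0.5, -0.2],
    [[0.003, 0.118, 0], -0.5, -0.2],
    [[0.003, 0.118, 0], -0.5, -0.2],
    [[0.003, 0.118, 0], -0.5, -0.2],
    [[0.003, 0.118, 0], -0.5, -0.2],
    [[0.003, 0.118, 0], -0.5, -0.2],
    [[0.003, 0.118, 0], -0.5, -0.2],
    [[0.003, 0.118, 0], -0.5, -0.2],
    [[0.003, 0.118, 0], -0.5, -0.2],
    [[0.003, 0.118, 0], -0.5, -0.2],
    [[0.003, 0.118, 0], -0.5, -0.2],
    [[0.003, 0.118, 0], -0.5, -0.2],
    [[0.003, 0.118, 0], -0.5, -0.2],
    [[0.003, 0.118, 0], -0.5, -0.2],
    [[0.003, 0.118, 0], -0.5, -0.2],
    [[0.003, 0.118, 0], -0.5, -0.2],
    [[0, 0, 0], 0, -0.2],
  ],
)

```text
time_s: 7.03
position: [0.5779, 0.1528, 0.1563]
orientation: [0.0, 0.158, 0.987, -0.0]
wrist_force: [-0.1, 0.1, 0.5]
finger_gap: 0.601
gripper_force: 0.0
```

```bash
python3 chk.py w3
```

```text
r,ang 0.09156063320520627 -18.277285893443064 yaw y-90 -18.225041873059965 [ 0.14  0.73 -0.69  1.98  0.72  0.7   0.25] [-0.1  0.1  0.5]
```

View pics/w3.png

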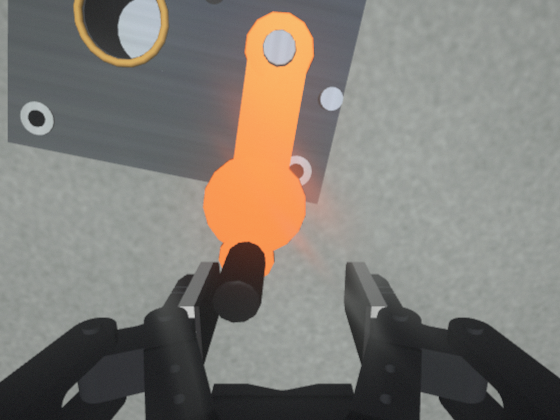

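The cover is now about 90° open and the port at (123,20) is clear. I'll back the pad off the knob by 15 mm and lift.

>>> step_arm(
  motion=[
    [[0, -0.2, 0], 0, -0.2],
    [[0, -0.2, 0], 0, -0.2],
    [[0, 0, 0], 0, -0.2],
    [[0, 0, -0.3], 0, -0.2],
    [[0, 0, -0.5], 0, -0.2],
    [[0, 0, -0.5], 0, -0.2],
    [[0, 0, -0.5], 0, -0.2],
    [[0, 0, -0.5], 0, -0.2],
    [[0, 0, -0.5], 0, -0.2],
    [[0, 0, -0.5], 0, -0.2],
    [[0, 0, -0.5], 0, -0.2],
    [[0, 0, 0], 0, -0.2],
    [[0, 0, 0], 0, -0.2],
    [[0, 0, 0], 0, -0.2],
  ],
)

```text
time_s: 8.25
position: [0.5723, 0.1372, 0.3079]
orientation: [-0.0, 0.158, 0.987, -0.0]
wrist_force: [0.1, 0.1, -0.2]
finger_gap: 0.6
gripper_force: 0.0
```

```bash
python3 chk.py w4
```

```text
r,ang 0.0925624597825908 -28.593852011230695 yaw y-90 -18.181278216933748 [ 0.29  0.54 -0.86  1.89  0.51  0.94  0.45] [ 0.1  0.1 -0.2]
```

View pics/w4.png

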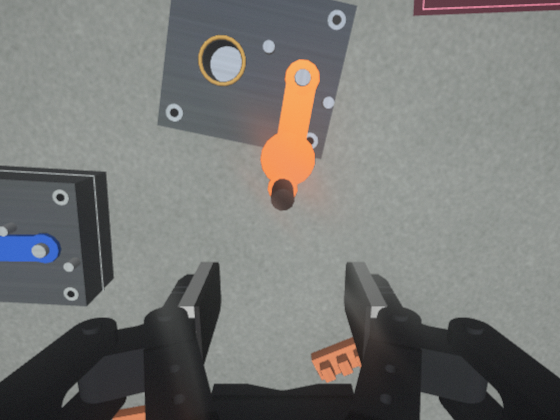

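The cover stands about 90° open with its port at (222,60) clear. The gripper is free above it, and the blue cover was never touched.

```bash
python3 -c "
from plant import ctrl
print(ctrl.close_job())"
```

```text
the job is handed in; nothing more can be done
None
```

The orange cover is swung about 90° open and at rest with its port clear, the blue cover was not touched, the gripper is clear of everything, and the job was handed in at about 8.3 s; the hand-in returned no verdict.

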